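# Rock a failed lamp module out of its socket

## Task

On this microscope service bench a lamp power box lies open with three plug-in modules in a row; take out the failed one, the one with the red flag on top (the good ones show green). It sits tight, so do not pull it straight: rock it gently lengthwise, first raising its white-striped end by some eight degrees, then its other end by as much, never past twenty degrees while its pins are in, until it comes free. Then set it down in the blue tray, lowering it in rather than dropping it, and let go.

Things in the scene. Friction and masses are not known exactly. Their poses are not given: they have to be found in the camera images.
- module: Failed module with red flag on top: black box 26 (x) by 60 (y) by 48 (z) mm, 0.12 kg. Two look-alikes have green flags. Origin: centre of the housing's underside, z up; four pins (x +-8.5, y +-22) reach 16 mm below it. Grip it across the 26 mm, on the upper part. The three stand in a row along y, 95 mm apart centre to centre; nothing beside them in x is over 35 mm above the bench.
- stripe_end (a point): Middle of the lower edge of the module's white-striped +y end (module x 0, y 30, z 0 mm). Raising this end is a positive turn about the module's x axis; the module then pivots on the lower edge of its other end (y -30). White stripe 12 mm wide on sides and top.
- socket: Grey socket of the failed module, 50 (x) by 74 (y) by 22 (z) mm, fixed in the white open power box (walls 22 mm). Origin: centre of its underside, z up, axes as the seated module's, whose origin lies 22 mm above this one. Springs hold the pins: about 6 to 13 N friction at each end; an end stays where it is left. They let go once a pin has risen about 11 mm; at 16 mm it is clear.
- tray: Blue open parts tray, fixed on the bench, 160 by 160 mm, walls 22 mm high and 4 mm thick, floor 4 mm thick. Origin: centre of its underside, z up. The module can stand in it on its pins, its origin then 20 mm above the tray's.

How it is judged:
By the outcome, as a careful person would: the job done as asked, in the order asked, and still so for the second after the job is handed in, with the robot touching nothing.
It also fails if it takes over 38 s, if anything falls off the work surface, if the arm or the gripper's body presses on something with over 40 N, if the wrist force passes 120 N, or if a joint passes its speed limit or range.

## Robot

A 6-joint arm with a two-finger parallel gripper is mounted at the origin on the work surface. World frame = base frame: x ahead of the robot, y to its left, z up, the work surface at z = 0. Lengths are in m, angles in rad, forces in N, time in s.
With the tool pointing down it reaches from about 0.375 to 0.9 m from the base axis. Payload 3.1 kg.
Tool frame: the origin (TCP) lies midway between the tips of the shut fingers; the grasp point (between the pads) lies 19 mm behind it (pinch_z is the distance from the TCP to the grasp point, in m); z points along the fingers, y is the line along which they close (so a half turn about z gives the same grasp; the last joint's range is limited). The gripper opens to 85 mm and grips with 20 to 120 N. Pads are 22 mm wide; open, the fingers measure 114 mm over their backs; the gripper's body (76 mm by 85 mm) begins 54 mm behind the grasp point. The pads swing forward as they close: fully open they stand 13 mm farther back than shut.
Start: joints at [-1.415, 0.527, 1.433, -0, 1.181, -0.178], TCP at [0.205, -0.59, 0.231] pointing down, gripper open.
Joint ranges: [-3.08, 3.08], [-0.75, 2.2], [0.22, 2.44], [-1.43, 4.57], [0, 2.65], [-2.85, 2.85]. Speed limits (rad/s): [2.79, 2.79, 3.14, 3.14, 3.14, 3.14].

## Interface

Orientations are given as a unit quaternion [x, y, z, w].
In Python, from station import sense, snapshot, camera_params, sign_off, pinch_z gives the robot as it stands. The module is installed in compiled form; this text tells all that it offers.
- The arm moves only by the shell command python3 -m handwheel 'ROWS' [FORCE]. ROWS is JSON, a list that holds one entry, the list of rows, each a list of 7 numbers: the turn, a rotation vector about the tool's x, y, z in degrees, then the shift along the tool's x, y, z in m, then the opening, from 0 (shut) to 1 (fully open). A call has 1 to 20 rows; each row shifts and turns the commanded pose from where the row before left it, along the tool's axes as they then stand; what a row does not reach is not made up. A row lasts 1/8 s, in which the tool goes at most 62.5 mm and 10.7 degrees, less where a joint would pass 70% of its speed; a pose out of reach is approached as far as the arm can. A call with a gripper value outside its range is refused whole. The fingers move at their own pace and stop on an object; FORCE is the grip in N (left out, the last holds). Time passes only in rows, so rows that do not move let the fingers close. It gives the time, the measured TCP pose, the force, the opening and the grip force at its end, in the units of the state.
- sense(): the state, without advancing time (a new reading comes with each control period).
- snapshot(name): name is "scene" or "top" or "wrist"; returns the picture (480x640x3 uint8, red, green, blue); there is no depth.
- camera_params(name): a dict with "fx", "fy", "cx", "cy" (pixels), "world_to_cam" (4x4, takes a point from world to camera coordinates); the wrist camera has in their place "mount" (4x4, takes a point from camera to tool coordinates, whose origin is the TCP and whose axes are the flange's). Camera axes: x right, y down, z forward; pixel columns grow to the right and rows downward; lengths in m; the calibration is good to about 2 mm. A picture is of the moment at which its call begins: read the wrist's pose just before it. camera_params takes no time and is no camera call.
- sign_off(): hands the job in; it is judged then, once.
The state is a dict: "t": time; "q": joint angles; "qd": joint speeds; "tau": joint torques, N m; "tcp_pos": TCP position; "tool_rot": TCP orientation; "force": force on the tool from outside, world axes, zero at the start; "ft_torque": the same for the moment, N m; "finger_gap": opening from 0.0 (shut) to 1.0 (fully open); "gripper_force": force on a finger pad.
Only numpy, scipy, OpenCV 4.12 (cv2) and the standard library are available. Lean on these libraries where they do the work, as an engineer would, in place of code of your own. Each camera call takes 0.05 s, during which the arm holds its last target. There are 200 camera calls.

## Working session

There is one attempt and no reset: what is moved stays moved. The work goes in short steps, Python scripts to look and compute and a shell command to move; the robot and the scene stay as the last step left them, time stands still between calls to the robot, and variables do not carry over. Pictures are saved under pics/ and viewed, at most 10 in all, crops included, and the job is handed in when it is done.

```bash
mkdir -p pics; python3 - <<'E'
from station import *
import cv2,json
s=sense();print(s)
print(pinch_z if not callable(pinch_z) else pinch_z())
for n in ("scene","top","wrist"):
    cv2.imwrite(f"pics/{n}0.png",snapshot(n)[:,:,::-1]);p=camera_params(n);print(n,{k:(v.tolist() if hasattr(v,'tolist') else v) for k,v in p.items()})
E
```

```text
{'t': 0.0, 'q': array([-1.41452878e+00,  5.28515235e-01,  1.43393036e+00,  1.71288164e-05,
        1.18139599e+00, -1.78525939e-01]), 'qd': array([-1.05947229e-04, -1.83891117e-03,  1.33177435e-05,  2.89895078e-03,
        1.52520603e-03, -1.30119041e-03]), 'tau': array([ 7.41198710e-04, -4.42344618e+01, -1.78023344e+01, -1.40639099e-04,
        8.42684589e-03,  5.10144119e-06]), 'tcp_pos': array([ 0.20526017, -0.58955866,  0.23029456]), 'tool_rot': array([ 9.86021772e-01,  1.66612727e-01,  2.04332614e-05, -1.12430974e-03]), 'force': array([-0.91587222,  0.06872821, -0.83375913]), 'ft_torque': array([-0.00606284, -0.02489821,  0.06398041]), 'gripper_force': 0.0, 'finger_gap': 1.002447165257607}
0.0187
scene {'fx': 515.4126719387517, 'fy': 515.4126719387517, 'cx': 311.3307786096492, 'cy': 251.7681167661734, 'world_to_cam': [[-0.271336381983901, 0.9624836843048958, -0.0013134910581942625, 0.11865382346211553], [0.6051845461797751, 0.169547730687475, -0.7778208226088491, -0.29841507416496527], [-0.748417151645435, -0.21184599232839124, -0.6284847195098169, 1.2603194453724555], [0.0, 0.0, 0.0, 1.0]]}
top {'fx': 486.0267188687532, 'fy': 486.0267188687532, 'cx': 315.6600193768761, 'cy': 249.9062064530961, 'world_to_cam': [[0.13570547727766594, -0.9907344823588524, 0.005404526064106928, -0.018778848260170063], [-0.9686283404169383, -0.1338198281001753, -0.20940723900660016, 0.5256374406920249], [0.2081902052882622, 0.023182732202572942, -0.977813581082639, 0.741742065769655], [0.0, 0.0, 0.0, 1.0]]}
wrist {'fx': 406.32561191224073, 'fy': 406.32561191224073, 'cx': 318.76806112162734, 'cy': 237.85844228360534, 'mount': [[0.0004089615868613534, -0.9541715042905194, -0.29926004268927386, 0.07633783235618992], [0.9999997834502988, 0.00023591910796711356, 0.0006143627011104347, 0.0007324815710875177], [-0.0005156062203770809, -0.2992602291353464, 0.9541713941468187, -0.1423606013255776], [0.0, 0.0, 0.0, 1.0]]}
```

View pics/top0.png

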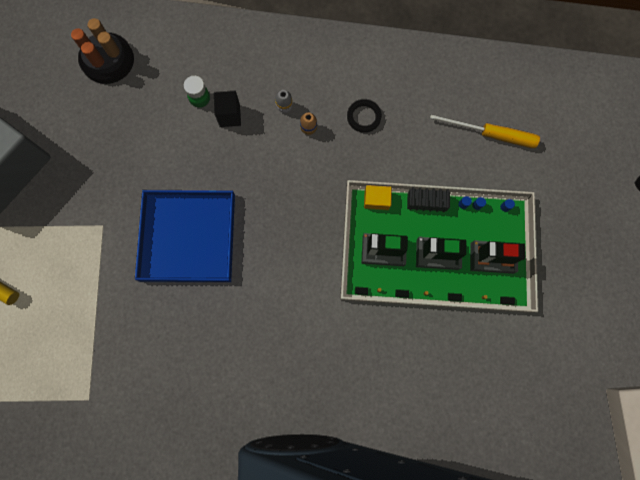

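View pics/scene0.png

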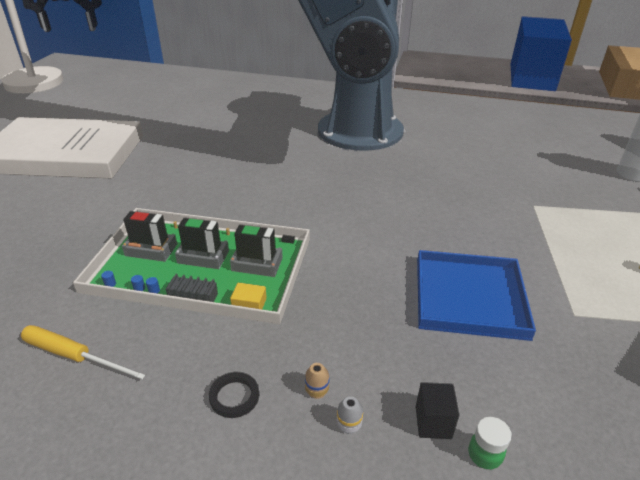

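```bash
python3 - <<'E'
import cv2,numpy as np
a=cv2.imread("pics/top0.png")[225:285,350:530];b=cv2.imread("pics/scene0.png")[200:290,110:290]
a=cv2.resize(a,None,fx=4.4,fy=4.4,interpolation=cv2.INTER_CUBIC)
b=cv2.resize(b,None,fx=3.6,fy=3.6,interpolation=cv2.INTER_CUBIC)
o=np.zeros((600,800,3),np.uint8);o[:264,:792]=a;o[270:594,:648]=b
cv2.imwrite("pics/crop1.png",o)
for n in("top","scene"):
    im=cv2.imread(f"pics/{n}0.png").astype(int);B,G,R=im[...,0],im[...,1],im[...,2]
    m=((R>100)&(R>2.5*G)&(R>2.5*B)).astype(np.uint8)
    k,l,st,c=cv2.connectedComponentsWithStats(m)
    print(n,[(st[i].tolist(),c[i].round(1).tolist()) for i in range(1,k) if st[i][4]>20])
E
```

```text
top [([504, 244, 14, 12, 167], [510.5, 249.5])]
scene [([131, 213, 17, 7, 87], [139.0, 216.0])]
```

View pics/crop1.png

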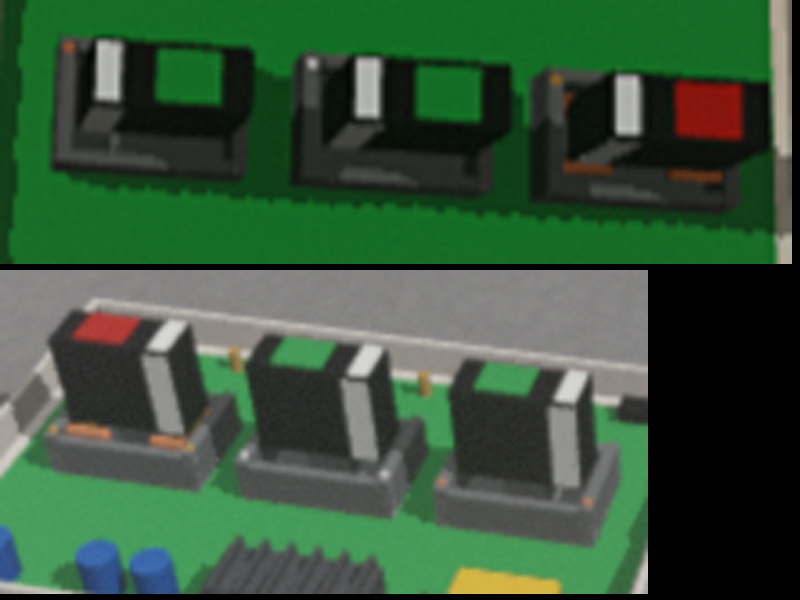

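```bash
cat > h.py <<'E'
import numpy as np,cv2
from station import camera_params,sense
from scipy.spatial.transform import Rotation as R
def P(n,wp=None):
    c=camera_params(n);K=np.array([[c['fx'],0,c['cx']],[0,c['fy'],c['cy']],[0,0,1]])
    if n=='wrist':
        T=np.eye(4);T[:3,:3]=R.from_quat(wp[1]).as_matrix();T[:3,3]=wp[0]
        W=np.linalg.inv(T@np.array(c['mount']))
    else: W=np.array(c['world_to_cam'])
    return K@W[:3]
def tri(P1,a,P2,b):
    X=cv2.triangulatePoints(P1,P2,np.array(a,float).reshape(2,1),np.array(b,float).reshape(2,1)).ravel();return X[:3]/X[3]
def onz(Pm,uv,z):
    H=np.c_[Pm[:,0],Pm[:,1],Pm[:,2]*z+Pm[:,3]];x=np.linalg.solve(H,[*uv,1]);return x[:2]/x[2]
E
python3 - <<'E'
from h import *
T,S=P('top'),P('scene')
t=lambda p:(350+(p[0]-2)/4.4,225+(p[1]-2)/4.4)
s=lambda p:(110+(p[0]-2)/3.6,200+(p[1]-272)/3.6)
prs={'++':((676,80),(122,343)),'+-':((744,85),(73,340)),'--':((742,138),(92,314)),'-+':((674,135),(141,317)),'stripe':((628,105),(168,335)),
'g2':((449,94),(304,352)),'g3':((189,77),(508,379))}
for k,(a,b) in prs.items(): print(k,tri(T,t(a),S,s(b)).round(4),onz(T,t(a),.074).round(4))
print('red',tri(T,(510.5,249.5),S,(139,216)).round(4))
for k,uv in dict(TL=(144,190),TR=(234,191),BR=(233,281),BL=(136,281)).items(): print(k,onz(T,uv,.022).round(4))
for k,uv in dict(TL=(419,253),TR=(522,259),BR=(530,334),BL=(417,329)).items(): print(k,onz(S,uv,.022).round(4))
E
```

```text
++ [ 0.5723 -0.2449  0.075 ] [ 0.5725 -0.245 ]
+- [ 0.574  -0.2698  0.0733] [ 0.574  -0.2698]
-- [ 0.5543 -0.2707  0.0741] [ 0.554  -0.2701]
-+ [ 0.5519 -0.246   0.0753] [ 0.5518 -0.2454]
stripe [ 0.5607 -0.2283  0.0747] [ 0.5607 -0.2281]
g2 [ 0.5558 -0.1632  0.0745] [ 0.5558 -0.163 ]
g3 [ 0.5493 -0.0683  0.0737] [ 0.5491 -0.0681]
red [ 0.5633 -0.2581  0.0737]
TL [0.5957 0.3668]
TR [0.6156 0.2102]
BR [0.4582 0.1847]
BL [0.4359 0.3465]
TL [0.4702 0.1945]
TR [0.4406 0.3581]
BR [0.608  0.3631]
BL [0.641  0.2112]
```

The top view shows the red-flag module at the right end of the row, flag centre (510, 249), stripe at about (492, 249). The scene view shows it at left, flag at (139, 216). The module centre is about (0.5625, -0.250), top at z≈0.074, row yaw ≈ 4.1°. Next I turn the tool and move above it.

```bash
python3 -m handwheel '[[[0,0,-9.36,0,0,0,1],[0,0,-9.36,0,0,0,1],[0,0,-9.36,0,0,0,1],[0,0,-9.36,0,0,0,1],[0,0,-9.36,0,0,0,1],[0,0,-9.36,0,0,0,1],[0,0,-9.36,0,0,0,1],[0,0,-9.36,0,0,0,1],[0,0,0,0.0348,0.0423,0,1],[0,0,0,0.0348,0.0423,0,1],[0,0,0,0.0348,0.0423,0,1],[0,0,0,0.0348,0.0423,0,1],[0,0,0,0.0348,0.0423,0,1],[0,0,0,0.0348,0.0423,0,1],[0,0,0,0.0348,0.0423,0,1],[0,0,0,0.0348,0.0423,0,1],[0,0,0,0.0348,0.0423,0,1],[0,0,0,0,0,0,1],[0,0,0,0,0,0,1]]]' 80
python3 - <<'E'
from h import *
from station import snapshot
s=sense();wp=(s['tcp_pos'],s['tool_rot']);im=snapshot('wrist')
np.savez('w1.npz',p=wp[0],r=wp[1]);cv2.imwrite('pics/w1.png',im[:,:,::-1])
print(s['t'],wp[0],R.from_quat(wp[1]).as_matrix().round(3).tolist())
i=im.astype(int);m=((i[...,0]>100)&(i[...,0]>2.5*i[...,1])&(i[...,0]>2.5*i[...,2])).astype(np.uint8)
k,l,st,c=cv2.connectedComponentsWithStats(m)
for j in range(1,k):
    if st[j][4]>50: print(st[j],c[j],onz(P('wrist',wp),c[j],.074))
E
```

```text
t: 2.52
tcp_pos: [0.5625, -0.2507, 0.2309]
tool_rot: [0.681, 0.732, -0.0, -0.001]
force: [-0.3, 0.4, 1.2]
finger_gap: 1.002
gripper_force: 0.0
2.525 [ 0.56249455 -0.25071603  0.23086723] [[-0.072, 0.997, -0.001], [0.997, 0.072, 0.0], [0.0, -0.001, -1.0]]
[306 210  27  32 835] [318.99041916 225.03832335] [ 0.56312192 -0.25861945]
```

View pics/w1.png

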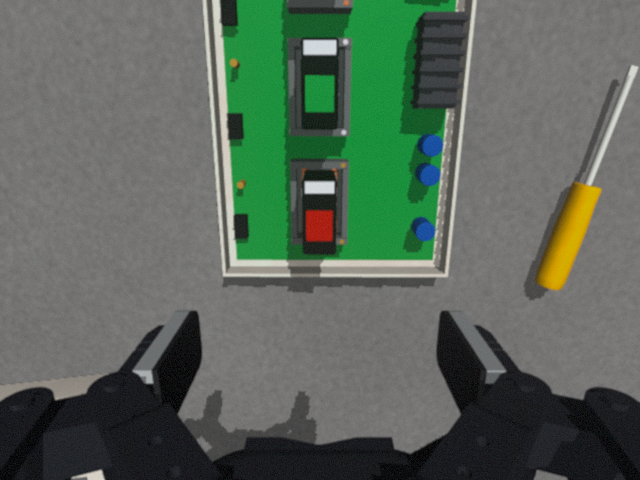

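The wrist view shows the module square under the tool: flag (319, 225), stripe (319, 188), finger line along its x. The centre agrees within 1 mm, so I descend and grip.

```bash
python3 -m handwheel '[[[0,0,0,0,0,0.05,1],[0,0,0,0,0,0.05,1],[0,0,0,0,0,0.04,1],[0,0,0,0,0,0.03,1],[0,0,0,0,0,0.016,1],[0,0,0,0,0,0.008,1],[0,0,0,0,0,0,0.6],[0,0,0,0,0,0,0.4],[0,0,0,0,0,0,0.2],[0,0,0,0,0,0,0],[0,0,0,0,0,0,0],[0,0,0,0,0,0,0],[0,0,0,0,0,0,0],[0,0,0,0,0,0,0]]]' 80
python3 - <<'E'
from h import *
from station import snapshot
s=sense();print(s['ft_torque'],s['q'])
cv2.imwrite('pics/s2.png',cv2.resize(snapshot('scene')[150:300,60:260,::-1],None,fx=3.5,fy=3.5,interpolation=2))
E
```

```text
t: 4.32
tcp_pos: [0.563, -0.2511, 0.0384]
tool_rot: [0.682, 0.732, -0.0, 0.0]
force: [-2.8, 0.4, 5.7]
finger_gap: 0.296
gripper_force: 79.8
[0.05509947 0.41284191 0.0319657 ] [-6.00460260e-01  7.76117076e-01  1.58554992e+00 -4.49000070e-04
  7.79279287e-01 -6.71298005e-01]
```

View pics/s2.png

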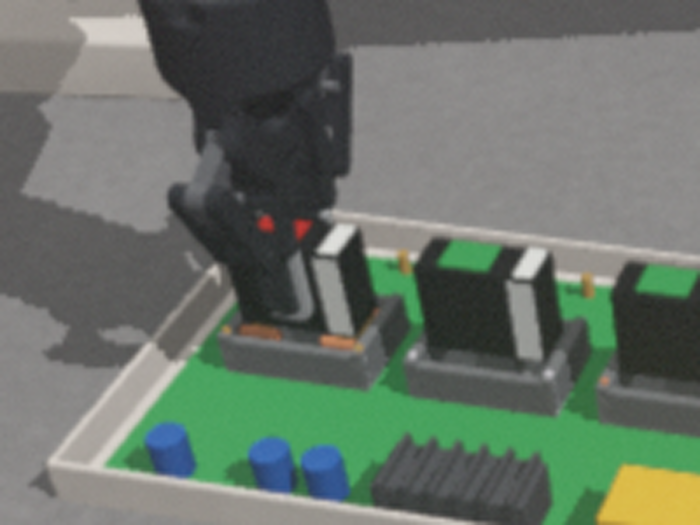

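Fingers straddle the module's upper part, stripe visible at (335, 280), module still level and seated. First rock: +8° about the −y lower edge.

```bash
python3 -m handwheel '[[[0,1,0,-0.00022,0,-0.00052,0],[0,1,0,-0.00022,0,-0.00052,0],[0,1,0,-0.00022,0,-0.00052,0],[0,1,0,-0.00022,0,-0.00052,0],[0,1,0,-0.00022,0,-0.00052,0],[0,1,0,-0.00022,0,-0.00052,0],[0,1,0,-0.00022,0,-0.00052,0],[0,1,0,-0.00022,0,-0.00052,0],[0,0,0,0,0,0,0],[0,0,0,0,0,0,0]]]' 100
python3 - <<'E'
from h import *
from station import snapshot
s=sense();print(s['ft_torque'],R.from_quat(s['tool_rot']).as_matrix().round(3).tolist())
cv2.imwrite('pics/s3.png',cv2.resize(snapshot('scene')[190:270,90:230,::-1],None,fx=5.5,fy=5.5,interpolation=2))
E
```

```text
t: 5.62
tcp_pos: [0.5628, -0.253, 0.0408]
tool_rot: [0.68, 0.73, 0.047, -0.051]
force: [0.5, -3.2, -10.7]
finger_gap: 0.288
gripper_force: 98.5
[-9.03373613e-01 -1.01556578e-01  4.73067145e-04] [[-0.07, 0.997, -0.01], [0.988, 0.071, 0.139], [0.139, -0.001, -0.99]]
```

View pics/s3.png

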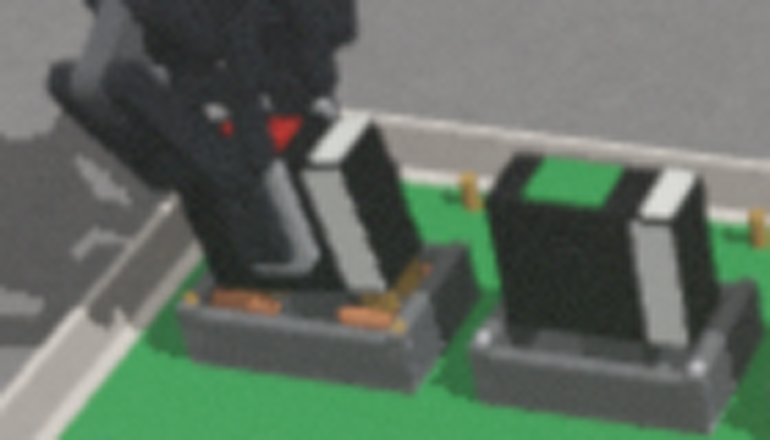

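Failed module is clearly tilted, striped end up, stripe running (320,165)→(365,290) in the crop. I'll check the true tilt against a projection.

```bash
cat >> h.py <<'E'
def mod(pt,tilt,piv=(-.03,0),lift=0,O=(.5626,-.2508,.026),yaw=4.1):
    p=np.array(pt,float)/1000;v=np.array([0,*piv]);p=R.from_euler('x',tilt,degrees=True).apply(p-v)+v+[0,0,lift]
    return R.from_euler('z',yaw,degrees=True).apply(p)+O
def prj(Pm,X): x=Pm@[*X,1];return x[:2]/x[2]
E
python3 - <<'E'
from h import *
S=P('scene')
for t in(0,5,6,7,8,9):
    print(t,[(((prj(S,mod(q,t))-[90,190])*5.5)+2.5).round(0).tolist() for q in((13,28,0),(13,28,48),(13,16,0),(13,16,48),(-13,30,0))])
E
```

```text
0 [[395.0, 312.0], [365.0, 184.0], [359.0, 307.0], [327.0, 179.0], [437.0, 262.0]]
5 [[392.0, 299.0], [348.0, 168.0], [356.0, 297.0], [311.0, 167.0], [433.0, 249.0]]
6 [[391.0, 296.0], [344.0, 165.0], [355.0, 295.0], [307.0, 164.0], [432.0, 246.0]]
7 [[390.0, 294.0], [341.0, 163.0], [354.0, 293.0], [304.0, 162.0], [431.0, 243.0]]
8 [[389.0, 291.0], [337.0, 160.0], [353.0, 290.0], [301.0, 160.0], [430.0, 240.0]]
9 [[388.0, 288.0], [333.0, 157.0], [352.0, 288.0], [297.0, 157.0], [429.0, 238.0]]
```

```bash
cat >> h.py <<'E'
def stripe_slope(crop,box):   # slope dx/dy of the stripe on the +x side, upscaled crop, box=(r0,r1,c0,c1)
    g=cv2.cvtColor(crop,cv2.COLOR_BGR2GRAY).astype(float);r0,r1,c0,c1=box;pts=[]
    for r in range(r0,r1):
        w=np.clip(g[r,c0:c1]-90,0,None)
        if w.sum()>0: pts.append((r,c0+(w*np.arange(c1-c0)).sum()/w.sum()))
    pts=np.array(pts);return np.polyfit(pts[:,0],pts[:,1],1)[0]
E
python3 - <<'E'
from h import *
S=P('scene')
def pred(t,**k):
    a,b=[(prj(S,mod(q,t,**k))) for q in((13,22,8),(13,22,40))];return (b-a)[0]/(b-a)[1]
im0=cv2.resize(cv2.imread('pics/scene0.png')[190:270,90:230],None,fx=5.5,fy=5.5,interpolation=2)
im3=cv2.imread('pics/s3.png')
ts=np.arange(-2,12,.5);ps=[pred(t) for t in ts]
# per-image masks follow the expected stripe
for n,im,t0 in(('seated',im0,0),('rocked',im3,7)):
    g=cv2.cvtColor(im,cv2.COLOR_BGR2GRAY).astype(float);pts=[]
    a,b=[((prj(S,mod(q,t0))-[90,190])*5.5)+2.5 for q in((13,22,10),(13,22,40))]
    for r in range(int(b[1]),int(a[1])):
        c=a[0]+(b[0]-a[0])*(r-a[1])/(b[1]-a[1]);c0=int(c-30);w=np.clip(g[r,c0:c0+60]-95,0,None);w[w>0]=1
        if w.sum()>10: pts.append((r,c0+(w*np.arange(60)).sum()/w.sum()))
    p=np.array(pts);sl=np.polyfit(p[:,0],p[:,1],1)[0];print(n,len(p),sl,np.interp(sl,ps,ts),p[0],p[-1],a,b)
E
```

```text
seated 80 0.24220581340834424 0.12454611998192348 [203.  348.5] [282.  367.5] [370.72254055 283.67199896] [351.47442013 203.37442864]
rocked 82 0.408958326531056 8.592086693473874 [184. 324.] [265. 357.] [361.79816589 266.55307829] [330.85571061 184.67651939]
```

Measured tilt is about 8.5°, so the module follows the tool. Second rock: turn about the striped end's lower edge to −8°.

```bash
python3 -m handwheel '[[[0,-1,0,0.00022,0,-0.00052,0],[0,-1,0,0.00022,0,-0.00052,0],[0,-1,0,0.00022,0,-0.00052,0],[0,-1,0,0.00022,0,-0.00052,0],[0,-1,0,0.00022,0,-0.00052,0],[0,-1,0,0.00022,0,-0.00052,0],[0,-1,0,0.00022,0,-0.00052,0],[0,-1,0,0.00022,0,-0.00052,0],[0,-1,0,0.00022,0,-0.00052,0],[0,-1,0,0.00022,0,-0.00052,0],[0,-1,0,0.00022,0,-0.00052,0],[0,-1,0,0.00022,0,-0.00052,0],[0,-1,0,0.00022,0,-0.00052,0],[0,-1,0,0.00022,0,-0.00052,0],[0,-1,0,0.00022,0,-0.00052,0],[0,-1,0,0.00022,0,-0.00052,0],[0,0,0,0,0,0,0],[0,0,0,0,0,0,0]]]' 100
python3 - <<'E'
from h import *
from station import snapshot
s=sense();print(s['ft_torque'],R.from_quat(s['tool_rot']).as_matrix().round(3).tolist())
cv2.imwrite('pics/s4.png',cv2.resize(snapshot('scene')[190:270,90:230,::-1],None,fx=5.5,fy=5.5,interpolation=2))
E
```

```text
t: 7.92
tcp_pos: [0.5626, -0.2485, 0.0503]
tool_rot: [0.68, 0.73, -0.047, 0.051]
force: [0.6, 6.7, -3.4]
finger_gap: 0.294
gripper_force: 100.1
[1.41204804 0.10784849 0.0237639 ] [[-0.07, 0.998, 0.009], [0.988, 0.07, -0.138], [-0.138, -0.0, -0.99]]
```

View pics/s4.png

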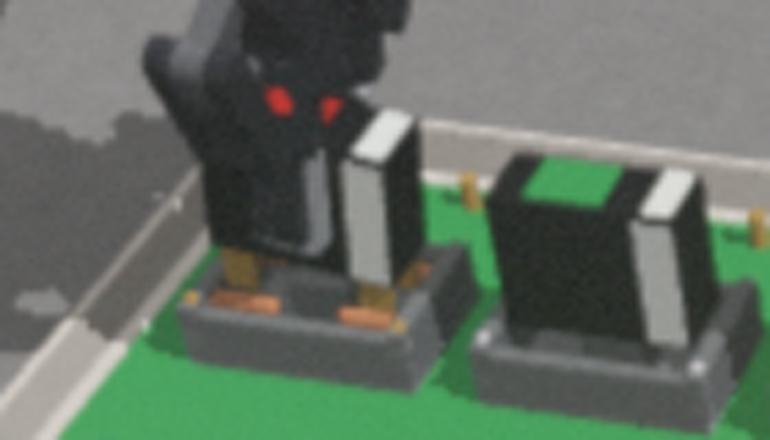

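```bash
python3 - <<'E'
from h import *
S=P('scene');im=cv2.imread('pics/s4.png');g=cv2.cvtColor(im,cv2.COLOR_BGR2GRAY).astype(float);p=[]
for r in range(178,268):
    w=(g[r,335:400]>95).nonzero()[0]
    if len(w)>10:p.append((r,335+w.mean()))
p=np.array(p);sl=np.polyfit(p[:,0],p[:,1],1)[0]
ts=np.arange(-14,6,.5)
f=lambda t,q,l=.008:((prj(S,mod(q,t,piv=(.03,0),lift=l))-[90,190])*5.5)+2.5
ps=[(lambda d:d[0]/d[1])(f(t,(13,22,8))-f(t,(13,22,40))) for t in ts]
print(sl,np.interp(sl,ps,ts))
for t in(-2,-5,-8):print(t,[f(t,q).round().tolist() for q in((13,28,0),(13,28,48),(13,16,0),(13,16,48),(13,-30,0))])
E
```

```text
0.08501049512285373 -7.551899477111631
-2 [[390.0, 291.0], [365.0, 162.0], [353.0, 285.0], [327.0, 156.0], [212.0, 263.0]]
-5 [[390.0, 291.0], [373.0, 163.0], [353.0, 283.0], [335.0, 155.0], [210.0, 254.0]]
-8 [[390.0, 291.0], [382.0, 165.0], [353.0, 281.0], [342.0, 155.0], [209.0, 246.0]]
```

Tilt −7.6°, striped-end corner ~8 mm up and the other end's pins ~15 mm up, as planned. Rock back to level about the freed end, then lift.

```bash
python3 -m handwheel '[[[0,1,0,-0.00022,0,-0.00052,0],[0,1,0,-0.00022,0,-0.00052,0],[0,1,0,-0.00022,0,-0.00052,0],[0,1,0,-0.00022,0,-0.00052,0],[0,1,0,-0.00022,0,-0.00052,0],[0,1,0,-0.00022,0,-0.00052,0],[0,1,0,-0.00022,0,-0.00052,0],[0,1,0,-0.00022,0,-0.00052,0],[0,0,0,0,0,0,0],[0,0,0,0,0,0,0]]]' 100 && python3 -m handwheel '[[[0,0,0,0,0,-0.003,0],[0,0,0,0,0,-0.006,0],[0,0,0,0,0,-0.012,0],[0,0,0,0,0,-0.02,0],[0,0,0,0,0,-0.025,0],[0,0,0,0,0,-0.025,0],[0,0,0,0,0,-0.015,0],[0,0,0,0,0,-0.009,0],[0,0,0,0,0,0,0]]]'
python3 - <<'E'
from h import *
from station import snapshot
s=sense();print(s['ft_torque'],R.from_quat(s['tool_rot']).as_matrix().round(3).tolist())
cv2.imwrite('pics/s5.png',snapshot('scene')[:,:,::-1])
E
```

```text
t: 9.22
tcp_pos: [0.5629, -0.2508, 0.0539]
tool_rot: [0.682, 0.732, -0.0, -0.0]
force: [0.2, 0.3, -0.8]
finger_gap: 0.291
gripper_force: 100.5
t: 10.35
tcp_pos: [0.5631, -0.251, 0.1694]
tool_rot: [0.682, 0.732, 0.0, 0.0]
force: [0.5, -0.0, -1.3]
finger_gap: 0.29
gripper_force: 100.5
[ 0.00158148  0.03142411 -0.02527903] [[-0.071, 0.997, 0.001], [0.997, 0.071, -0.0], [-0.001, 0.001, -1.0]]
```

View pics/s5.png

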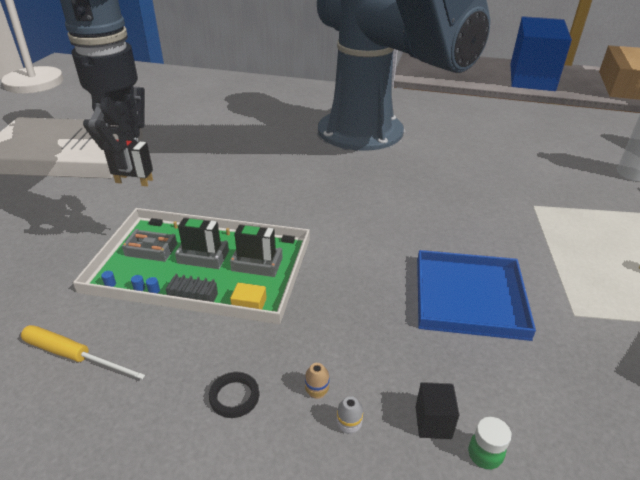

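Module is out, hanging level at about (128, 160) with its pins showing; the empty socket is at (150, 245). Carry it to the tray and refine the tray's position.

```bash
python3 -m handwheel '[[[0,0,0,0.015,0.0005,0,0],[0,0,0,0.035,0.0005,0,0],[0,0,0,0.05,0.0005,0,0],[0,0,0,0.05,0.0005,0,0],[0,0,0,0.05,0.0005,0,0],[0,0,0,0.05,0.0005,0,0],[0,0,0,0.05,0.0005,0,0],[0,0,0,0.05,0.0005,0,0],[0,0,0,0.05,0.0005,0,0],[0,0,0,0.05,0.0005,0,0],[0,0,0,0.04,0,0,0],[0,0,0,0.025,0,0,0],[0,0,0,0.015,0,0,0],[0,0,0,0,0,0,0],[0,0,0,0,0,0,0]]]'
python3 - <<'E'
from h import *
for n in('top','scene'):
    im=cv2.imread(f'pics/{n}0.png');hsv=cv2.cvtColor(im,cv2.COLOR_BGR2HSV)
    m=cv2.inRange(hsv,(108,120,30),(128,255,255));k,l,st,c=cv2.connectedComponentsWithStats(m)
    if n=='scene': st=st.copy(); st[st[:,1]<200,4]=0
    j=1+st[1:,4].argmax();print(n,st[j])
    ct=max(cv2.findContours((l==j).astype(np.uint8),0,2)[0],key=cv2.contourArea)
    q=cv2.approxPolyDP(cv2.convexHull(ct),6,True)[:,0];w=np.array([onz(P(n),u,.022) for u in q]);print(q.tolist(),w.round(4).tolist(),w.mean(0))
s=sense();print(s['tcp_pos'],s['force'],R.from_quat(s['tool_rot']).as_matrix().round(3).tolist())
E
```

```text
t: 12.28
tcp_pos: [0.5302, 0.2773, 0.1687]
tool_rot: [0.682, 0.732, -0.001, -0.0]
force: [0.2, -0.4, -0.9]
finger_gap: 0.29
gripper_force: 100.5
top [ 135  190  100   92 8671]
[[232, 191], [230, 281], [135, 279], [142, 190]] [[0.6151, 0.2137], [0.4575, 0.1897], [0.4391, 0.3489], [0.5953, 0.3702]] [0.52675365 0.28061315]
scene [ 418  251  117   89 8590]
[[419, 251], [516, 259], [531, 339], [420, 328]] [[0.4649, 0.1939], [0.4432, 0.3486], [0.6172, 0.364], [0.6379, 0.2151]] [0.54082348 0.28041583]
[0.53018773 0.27730632 0.16871179] [ 0.15176125 -0.37380209 -0.94733562] [[-0.07, 0.998, -0.001], [0.998, 0.07, -0.001], [-0.001, -0.001, -1.0]]
```

```bash
python3 -m handwheel '[[[0,0,0,0,0,0.015,0],[0,0,0,0,0,0.03,0],[0,0,0,0,0,0.03,0],[0,0,0,0,0,0.025,0],[0,0,0,0,0,0.015,0],[0,0,0,0,0,0.008,0],[0,0,0,0,0,0.003,0],[0,0,0,0,0,0.002,0],[0,0,0,0,0,0.002,0],[0,0,0,0,0,0.002,0],[0,0,0,0,0,0.001,0],[0,0,0,0,0,0.001,0],[0,0,0,0,0,0,0]]]' && python3 -m handwheel '[[[0,0,0,0,0,0.001,0],[0,0,0,0,0,0,0]]]'  && python3 -m handwheel '[[[0,0,0,0,0,0.001,0],[0,0,0,0,0,0,0]]]'
```

```text
t: 13.9
tcp_pos: [0.5303, 0.2781, 0.0349]
tool_rot: [0.682, 0.732, -0.0, -0.0]
force: [0.2, -0.4, -0.9]
finger_gap: 0.291
gripper_force: 100.5
t: 14.15
tcp_pos: [0.5303, 0.2781, 0.0339]
tool_rot: [0.682, 0.732, -0.0, -0.0]
force: [0.4, -0.2, -0.2]
finger_gap: 0.291
gripper_force: 100.5
t: 14.4
tcp_pos: [0.5303, 0.2781, 0.0329]
tool_rot: [0.682, 0.732, -0.0, -0.0]
force: [0.3, 0.0, -1.5]
finger_gap: 0.293
gripper_force: 100.5
```

```bash
for i in 1; do python3 -m handwheel '[[[0,0,0,0,0,0.0007,0],[0,0,0,0,0,0,0]]]' | egrep 'tcp_pos|force'; python3 -m handwheel '[[[0,0,0,0,0,0.0007,0],[0,0,0,0,0,0,0]]]' | egrep 'tcp_pos|force'; python3 -m handwheel '[[[0,0,0,0,0,0.0007,0],[0,0,0,0,0,0,0]]]' | egrep 'tcp_pos|force'; done
python3 - <<'E'
from h import *
from station import snapshot
cv2.imwrite('pics/s6.png',cv2.resize(snapshot('scene')[200:350,390:560,::-1],None,fx=4,fy=4,interpolation=2))
E
```

```text
tcp_pos: [0.5304, 0.2782, 0.0325]
force: [-0.3, 0.0, 1.7]
gripper_force: 101.0
tcp_pos: [0.5304, 0.2782, 0.0325]
force: [-1.7, -1.5, 5.2]
gripper_force: 101.6
tcp_pos: [0.5304, 0.2782, 0.0324]
force: [-2.8, 0.0, 9.3]
gripper_force: 102.0
```

View pics/s6.png

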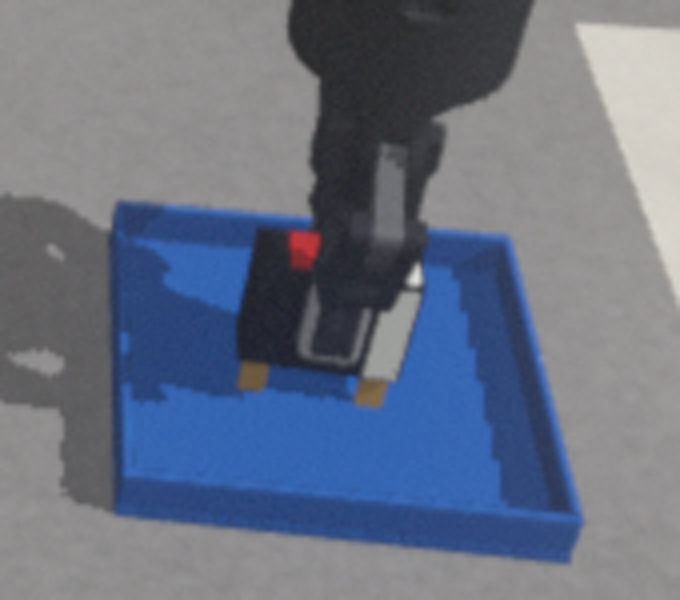

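The module stands on its pins, level, near the tray centre (pins at (252, 375) and (371, 393) in the crop), pressing 9 N. Ease off, open, and retreat.

```bash
python3 -m handwheel '[[[0,0,0,0,0,-0.0008,0],[0,0,0,0,0,-0.0005,0],[0,0,0,0,0,0,0.33],[0,0,0,0,0,0,0.4],[0,0,0,0,0,0,0.6],[0,0,0,0,0,0,0.8],[0,0,0,0,0,0,0.8],[0,0,0,0,0,0,0.8],[0,0,0,0,0,0,0.8],[0,0,0,0,0,-0.01,0.8],[0,0,0,0,0,-0.03,0.8],[0,0,0,0,0,-0.05,0.8],[0,0,0,0,0,-0.05,0.8],[0,0,0,0,0,-0.03,0.8],[0,0,0,0,0,0,0.8],[0,0,0,0,0,0,0.8],[0,0,0,0,0,0,0.8]]]' 
python3 - <<'E'
from h import *
from station import snapshot
cv2.imwrite('pics/s7.png',snapshot('scene')[:,:,::-1])
E
```

```text
t: 17.32
tcp_pos: [0.5293, 0.2778, 0.2006]
tool_rot: [0.682, 0.732, -0.001, -0.001]
force: [0.1, -1.0, 0.6]
finger_gap: 0.797
gripper_force: 0.0
```

View pics/s7.png

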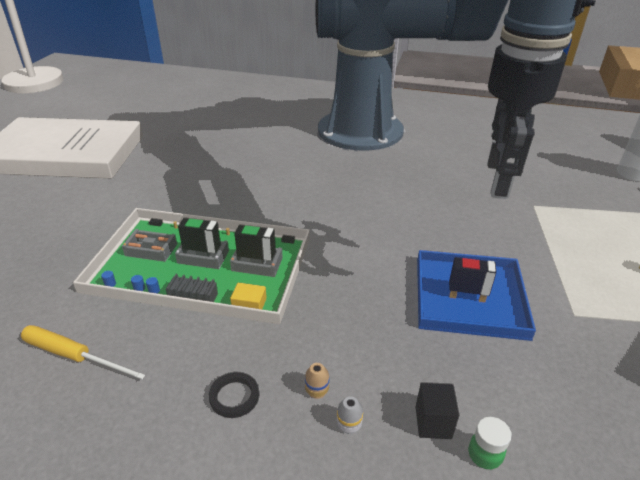

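The module stands upright in the tray at (472, 278), the gripper is clear above it, and the two green modules are still seated.

```bash
python3 -c "from station import sign_off; print(sign_off())"
```

```text
the job is handed in; nothing more can be done
None
```

The red-flag module was rocked free (about +8°, then −8°), lifted out and set down standing upright in the blue tray, then released; the job was handed in with the robot clear at about 17 s of the 38 s allowed.

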